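# Turn over the tags of the tested samples

### The job

Two places in the sample rack are empty but their steel tags still lie forward with the ring showing: their samples have been tested. Push each of these two tags over its hinge with a fingertip until it lies fully back, flat over its empty well, with the bar showing. Leave the other three tags as they are, and do not lift or shift the vials or anything else on the bench.

Things in the scene. Friction and masses are not known exactly. Their poses are not given: they have to be found in the camera images.
- rack: Base plate of a modular sample rack, 304 mm long (its y), 86 mm deep (its x), fixed on the bench. It carries five equal grey blocks (the places), 66 mm deep, 53 mm wide, tops 68 mm above the bench, in a row along y, 54 mm apart, parallel to it, with a steel flip tag each. Origin: middle of its underside; x points from the tag side (robot) to the back, z up.
- hinge_a (a point): Place a (their order in the row varies): centre of its tag's hinge pin, 73 mm above the bench; x to the back, y along pin and row. Its vial well (30 mm wide, 35 mm deep) is centred 34 mm behind the pin (+x) in the block's top; with no vial in it the place is empty. A fixed rest reaches 16 mm forward of the pin under the tag; the space beneath the rest of the tag is open to the bench.
- tag_a (a joint): Flip tag of place a, rad: steel plate 56 mm from pin to free edge, 38 mm wide, 4 mm thick, mid-plane through the pin. 0: level, forward towards the robot, ring face up; 1.57: upright; 3.14: level, back over its well, bar face up (stops at 0 and 3.14). Friction hinge: about 1 N at the free edge moves it, and it stays wherever it is left. A vial in the well would block it.
- hinge_b (a point): Place b (their order in the row varies): centre of its tag's hinge pin, 73 mm above the bench; x to the back, y along pin and row. Its vial well (30 mm wide, 35 mm deep) is centred 34 mm behind the pin (+x) in the block's top; with no vial in it the place is empty. A fixed rest reaches 16 mm forward of the pin under the tag; the space beneath the rest of the tag is open to the bench.
- tag_b (a joint): Flip tag of place b, rad: steel plate 56 mm from pin to free edge, 38 mm wide, 4 mm thick, mid-plane through the pin. 0: level, forward towards the robot, ring face up; 1.57: upright; 3.14: level, back over its well, bar face up (stops at 0 and 3.14). Friction hinge: about 1 N at the free edge moves it, and it stays wherever it is left. A vial in the well would block it.
- hinge_c (a point): Place c (their order in the row varies): centre of its tag's hinge pin, 73 mm above the bench; x to the back, y along pin and row. Its vial well (30 mm wide, 35 mm deep) is centred 34 mm behind the pin (+x) in the block's top; with no vial in it the place is empty. A fixed rest reaches 16 mm forward of the pin under the tag; the space beneath the rest of the tag is open to the bench.
- tag_c (a joint): Flip tag of place c, rad: steel plate 56 mm from pin to free edge, 38 mm wide, 4 mm thick, mid-plane through the pin. 0: level, forward towards the robot, ring face up; 1.57: upright; 3.14: level, back over its well, bar face up (stops at 0 and 3.14). Friction hinge: about 1 N at the free edge moves it, and it stays wherever it is left. A vial in the well would block it.
- hinge_d (a point): Place d (their order in the row varies): centre of its tag's hinge pin, 73 mm above the bench; x to the back, y along pin and row. Its vial well (30 mm wide, 35 mm deep) is centred 34 mm behind the pin (+x) in the block's top; with no vial in it the place is empty. A fixed rest reaches 16 mm forward of the pin under the tag; the space beneath the rest of the tag is open to the bench.
- tag_d (a joint): Flip tag of place d, rad: steel plate 56 mm from pin to free edge, 38 mm wide, 4 mm thick, mid-plane through the pin. 0: level, forward towards the robot, ring face up; 1.57: upright; 3.14: level, back over its well, bar face up (stops at 0 and 3.14). Friction hinge: about 1 N at the free edge moves it, and it stays wherever it is left. A vial in the well would block it.
- hinge_e (a point): Place e (their order in the row varies): centre of its tag's hinge pin, 73 mm above the bench; x to the back, y along pin and row. Its vial well (30 mm wide, 35 mm deep) is centred 34 mm behind the pin (+x) in the block's top; with no vial in it the place is empty. A fixed rest reaches 16 mm forward of the pin under the tag; the space beneath the rest of the tag is open to the bench.
- tag_e (a joint): Flip tag of place e, rad: steel plate 56 mm from pin to free edge, 38 mm wide, 4 mm thick, mid-plane through the pin. 0: level, forward towards the robot, ring face up; 1.57: upright; 3.14: level, back over its well, bar face up (stops at 0 and 3.14). Friction hinge: about 1 N at the free edge moves it, and it stays wherever it is left. A vial in the well would block it.
- vial_c_mid (a point): Glass sample vial with black cap, 27 mm wide, 56 mm tall, standing loose in one of the wells with its upper 21 mm above the block (cap top 89 mm above the bench); the point is half-way up the vial.
- vial_d_mid (a point): Glass sample vial with black cap, 27 mm wide, 56 mm tall, standing loose in one of the wells with its upper 21 mm above the block (cap top 89 mm above the bench); the point is half-way up the vial.
- vial_run1_mid (a point): Sample vial of the same size (27 x 56 mm) that has been tested and stands loose on the bench in front of the right-hand end of the rack; the point is half-way up it.
- vial_run2_mid (a point): Sample vial of the same size (27 x 56 mm) that has been tested and stands loose on the bench in front of the right-hand end of the rack; the point is half-way up it.
- weight_mid (a point): Brass weight 25 mm wide, 30 mm tall, loose at the left-hand end of the rack; point half-way up.
- ring_mould_mid (a point): Steel ring 58 mm wide, 12 mm tall, lying loose on the bench; point half-way up.
- tape_mid (a point): Roll of tape 72 mm wide, 19 mm tall, lying loose on the bench; point half-way up.
- jar_mid (a point): Plastic jar with lid, 52 mm wide, 67 mm tall, loose to the left of the rack; point half-way up.

How it is judged:
By the outcome, as a careful person would: the job done as asked, in the order asked, and still so for the second after the job is handed in, with the robot touching nothing.
It also fails if it takes over 50 s, if anything falls off the work surface, if the arm or the gripper's body presses on something with over 40 N, if the wrist force passes 120 N, or if a joint passes its speed limit or range.

### The arm

A 7-joint arm with a two-finger parallel gripper is mounted at the origin on a cart in front of the work surface, level with it; the furniture and walls round the work are solid. World frame = base frame: x ahead of the robot, y to its left, z up, the work surface at z = 0. Lengths are in mm, angles in rad, forces in N, time in s.
With the tool pointing down it reaches from about 400 to 875 mm from the base axis. Payload 4.4 kg.
Tool frame: the origin (TCP) lies at the very end of the fingers, on their centre line; the grasp point (between the pads) lies 19 mm behind it; z points along the fingers, y is the direction in which the jaws open and shut (so a half turn about z gives the same grasp; the last joint's range is limited). The gripper opens to 85 mm and grips with 20 to 120 N. Pads are 22 mm wide; open, the fingers measure 114 mm over their backs; the gripper's body (76 mm by 85 mm) begins 54 mm behind the grasp point. The pads swing forward as they close: fully open they stand 13 mm farther back than shut.
Start: joints at [-1.272, 0.628, 0.038, 1.517, -0.027, 0.996, -0.02], TCP at [231.873, 607.25, 231.313] pointing down, gripper open.
Joint ranges: [-3.06, 3.06], [-0.37, 2.12], [-1.25, 1.32], [0.18, 2.47], [-1.1, 4.24], [0.23, 1.98], [-2.94, 2.94]. Speed limits (rad/s): [2.57, 2.57, 3.14, 3.14, 3.14, 3.14, 3.14].

### API

Orientations are given as [roll, pitch, yaw] about the fixed x, y, z axes, in that order (R = Rz(yaw) Ry(pitch) Rx(roll)).
In Python, from cell import ctrl gives the robot as it stands.
- The arm moves only by the shell command python3 -m crank 'ROWS' [OPENING]. ROWS is JSON, a list that holds one entry, the list of rows, each a list of 6 numbers: the shift along the tool's x, y, z in units of 30 mm (1.0 is 30 mm), then the turn, a rotation vector about the tool's x, y, z in units of 6 degrees (1.0 is 6 degrees). In form: [[[tx, ty, tz, rx, ry, rz], ...]]. A call has 1 to 12 rows; each row shifts and turns the pose as measured when the row begins, along the tool's axes as they then stand; what a row does not reach is not made up. A row lasts 1/12 s, in which the tool goes at most 41.7 mm and 7.16 degrees, less where a joint would pass 70% of its speed; a pose out of reach is approached as far as the arm can. A call is refused whole if a number of a shift passes 1 or a number of a turn 1, either way. A call with a gripper value outside its range is refused whole. OPENING is the gripper command: -1 is fully open, 1 is shut, values between are in proportion, set as the call begins (- or left out, the last holds). The fingers move at their own pace and stop on an object; the grip force is fixed at half the most. Time passes only in rows, so rows that do not move let the fingers close. It gives the time, the measured TCP pose, the force and the opening at its end, in the units of the state.
- ctrl.read_state(): the state, without advancing time (a new reading comes with each control period).
- ctrl.get_image(name): name is "scene" or "top" or "wrist"; returns a dict with "color" (480x640x3 uint8, red, green, blue), "depth" (480x640 float32, mm along the optical axis (not along the pixel's ray), 0 where there is no reading), "camera_matrix" (3x3 intrinsics, pixels), "R" (3x3) and "t" (3): a world point X has camera coordinates R X + t. Camera axes: x right, y down, z forward; pixel columns grow to the right and rows downward; lengths in mm; the calibration is good to about 2 mm. A picture is of the moment at which its call begins.
- ctrl.finish_job(): hands the job in, once; it reports no verdict.
Trained networks look in a picture, given as the dict that the camera call returned (one of the last four; its "shot" number tells which), for a name from the list of things; names that differ only in an ending like _2 or _b are one class to them, and where a whole thing is asked for, a point or a joint stands for the part that bears it (a point fixed in the world has none). Each returns a list of dicts, best first, with "conf" (0 to 1); they miss things now and then, are a little off and sometimes report something else, mostly with a low value. They report only what shows in the picture. A call takes as long as a camera call.
- ctrl.search_frame(query, picture): "extent" ([centre column, centre row, width, height] in pixels, round what is visible of it).
The state is a dict: "clock": time; "qpos": joint angles; "qd": joint speeds; "tau": joint torques, N m; "eef_pos": TCP position; "tool_rot": TCP orientation; "force": force on the tool from outside, world axes, zero at the start; "torque": the same for the moment, N m; "width": finger opening in mm.
Only numpy, scipy, OpenCV 4.12 (cv2) and the standard library are available. Lean on these libraries where they do the work, as an engineer would, in place of code of your own. Each camera call takes 0.05 s, during which the arm holds its last target. There are 200 camera calls.

## Working session

There is one attempt and no reset: what is moved stays moved. The work goes in short steps, Python scripts to look and compute and a shell command to move; the robot and the scene stay as the last step left them, time stands still between calls to the robot, and variables do not carry over. Pictures are saved under pics/ and viewed, about 8 in all and at most 12, crops included, and the job is handed in when it is done.

```bash
mkdir -p pics; cat > h.py <<'E'
import numpy as np, cv2
from cell import ctrl
def shot(name,fn=None):
    p=ctrl.get_image(name)
    if fn: cv2.imwrite('pics/'+fn,p['color'][:,:,::-1])
    return p
def world(p,u,v,d=None):
    K=p['camera_matrix']; d=p['depth'][int(v),int(u)] if d is None else d
    c=np.linalg.inv(K)@np.array([u,v,1.])*d
    return p['R'].T@(c-p['t'])
def atz(p,u,v,z):
    K=p['camera_matrix']; r=p['R'].T@np.linalg.inv(K)@np.array([u,v,1.]); o=-p['R'].T@p['t']
    return o+r*(z-o[2])/r[2]
E
python3 - <<'E'
from h import *
s=ctrl.read_state();print({k:np.round(s[k],3) for k in s})
for n in('scene','top'):
    p=shot(n,n+'0.png')
    print(n,np.round(-p['R'].T@p['t']))
    for q in('rack','tag_a','vial_c_mid','vial_run1_mid'):
        for r in ctrl.search_frame(q,p):
            u,v,w,h=r['extent']; print(q,round(r['conf'],2),np.round(r['extent']),np.round(world(p,u,v)))
E
```

```text
{'clock': np.float64(0.0), 'qpos': array([-1.272,  0.629,  0.038,  1.518, -0.027,  0.996, -0.02 ]), 'qd': array([ 0.001, -0.   , -0.002, -0.   ,  0.   ,  0.002,  0.   ]), 'tau': array([-0.0000e+00, -5.6339e+01,  1.2270e+00, -1.9343e+01,  1.1000e-02,
        1.1000e-02, -0.0000e+00]), 'eef_pos': array([231.667, 606.652, 230.405]), 'tool_rot': array([-3.14 ,  0.   ,  2.777]), 'force': array([-0.027, -0.195,  0.134]), 'torque': array([ 0.039,  0.028, -0.032]), 'width': np.float64(85.393)}
scene [ 138. -747.  603.]
rack 0.72 [381. 283.  91. 112.] [ 554. -135.   76.]
rack 0.52 [351. 267.  31.  14.] [530. -60.  74.]
tag_a 0.83 [363. 282.  29.  16.] [ 526. -118.   75.]
tag_a 0.79 [354. 234.  31.  14.] [598.  50.  75.]
tag_a 0.64 [374. 298.  32.  21.] [ 520. -167.   73.]
tag_a 0.57 [353. 266.  31.  12.] [534. -62.  75.]
tag_a 0.55 [342. 252.  29.  19.] [540.  -3.  75.]
vial_c_mid 0.6 [366. 245.  12.  11.] [592. -13.  84.]
vial_run1_mid 0.93 [370. 342.  18.  33.] [ 478. -229.   35.]
vial_run1_mid 0.7 [366. 275.  64.  39.] [ 542. -100.   75.]
top [ 407.  108. 1398.]
rack 0.97 [382. 209. 117.  41.] [589. -63.  32.]
tag_a 0.69 [424. 233.  13.  25.] [ 522. -164.   74.]
tag_a 0.66 [342. 206.  14.  22.] [592.  45.  77.]
tag_a 0.65 [406. 231.  19.  26.] [ 529. -117.   72.]
tag_a 0.64 [361. 228.  15.  26.] [535.  -1.  78.]
tag_a 0.54 [380. 230.  14.  23.] [532. -52.  73.]
vial_c_mid 0.56 [362. 206.  13.  13.] [591.  -5.  87.]
```

```bash
python3 - <<'E'
import cv2,numpy as np
a=cv2.imread('pics/scene0.png')[200:380,270:470];b=cv2.imread('pics/top0.png')[160:300,300:480]
cv2.imwrite('pics/c1.png',cv2.resize(a,None,fx=3.3,fy=3.3,interpolation=2))
cv2.imwrite('pics/c2.png',cv2.resize(b,None,fx=4,fy=4,interpolation=2))
E
```

```text
(no output)
```

View pics/c1.png

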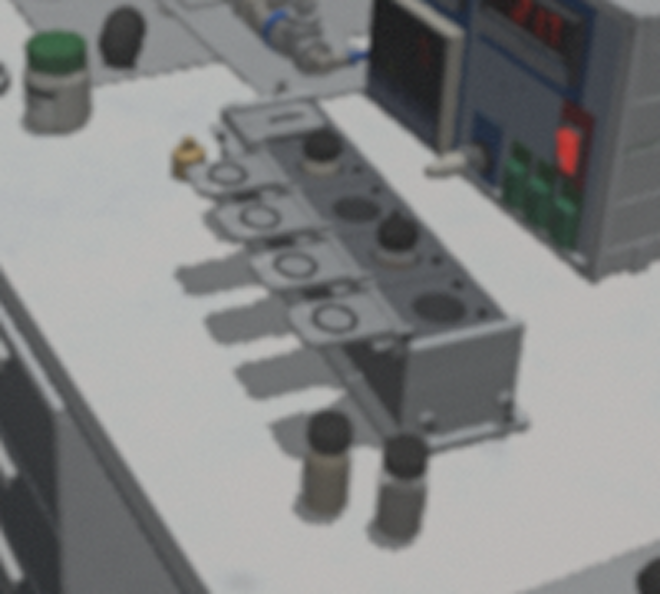

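View pics/c2.png

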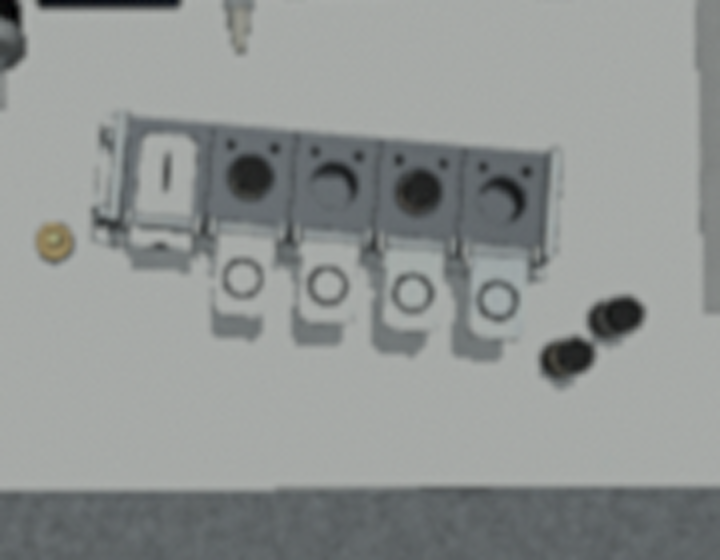

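View pics/scene0.png

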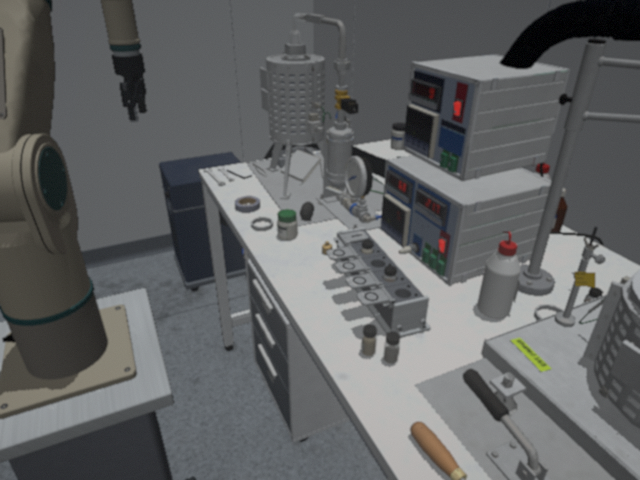

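The two empty places with forward tags are the 3rd from the left (around y = -57) and the rightmost (around y = -166). Wells 2 and 4 hold vials, and the leftmost tag already lies back. I'll close the gripper and move to the front of the rack.

```bash
python3 -m crank '[[[-0.7,-0.95,-0.1,0,0,0],[-0.7,-0.95,-0.1,0,0,0],[-0.7,-0.95,-0.1,0,0,0],[-0.7,-0.95,-0.1,0,0,0],[-0.7,-0.95,-0.1,0,0,0],[-0.7,-0.95,-0.1,0,0,0],[-0.7,-0.95,-0.1,0,0,0],[-0.7,-0.95,-0.1,0,0,0],[-0.7,-0.95,-0.1,0,0,0],[-0.7,-0.95,-0.1,0,0,0]]]' 1; cat >> h.py <<'E'
from scipy.spatial.transform import Rotation as Ro
def go(target,zdir=None,yaw=None,tilt=None):
    s=ctrl.read_state(); R=Ro.from_euler('xyz',s['tool_rot']); d=np.array(target)-s['eef_pos']
    print('pos',np.round(s['eef_pos'],1),'rpy',np.round(s['tool_rot'],3),'F',np.round(s['force'],1),'q',np.round(s['qpos'],2),'t',round(float(s['clock']),2))
    print('shift units',np.round(R.inv().apply(d)/30,2))
    if yaw is not None:
        T=Ro.from_euler('z',yaw)*Ro.from_euler('y',-tilt)*Ro.from_euler('xyz',[0,np.pi,0])
        print('turn units',np.round(np.degrees((R.inv()*T).as_rotvec())/6,2))
E
```

```text
clock: 1.33
eef_pos: [326.3, 261.3, 259.2]
tool_rot: [3.134, -0.003, 2.792]
force: [1.4, 0.1, 0.3]
width: 0.1
```

```bash
python3 -m crank '[[[-0.7,-0.95,-0.1,0,0,0],[-0.7,-0.95,-0.1,0,0,0],[-0.7,-0.95,-0.1,0,0,0],[-0.7,-0.95,-0.1,0,0,0],[-0.7,-0.95,-0.1,0,0,0],[-0.7,-0.95,-0.1,0,0,0],[-0.7,-0.95,-0.1,0,0,0],[-0.7,-0.95,-0.1,0,0,0],[-0.7,-0.95,-0.1,0,0,0],[0,0,0,0,0,-0.9],[0,0,0,0,0,-0.9],[0,0,0,0,0,-0.8]]]' 1; python3 - <<'E'
from h import *
go([430,-95,280],yaw=-0.08,tilt=0)
p=shot('wrist','w1.png')
for q in('tag_a','vial_c_mid','rack'):
    for r in ctrl.search_frame(q,p):
        u,v,w,h=r['extent']; print(q,round(r['conf'],2),np.round(r['extent']),np.round(world(p,u,v)))
E
```

```text
clock: 2.33
eef_pos: [421.3, -70.8, 289.9]
tool_rot: [3.132, 0.015, 3.059]
force: [0.0, 0.2, -0.3]
width: -0.4
pos [421.3 -70.8 289.9] rpy [3.132 0.015 3.059] F [ 0.   0.2 -0.3] q [-0.08  0.23  0.23  2.03 -0.08  0.87  1.69] t 2.33
shift units [-0.35 -0.78  0.33]
turn units [ 0.09  0.15 -0.02]
tag_a 0.87 [284. 299.  33.  55.] [413. -81. 299.]
tag_a 0.72 [387. 301.  38.  48.] [541.   1.  76.]
tag_a 0.67 [337. 296.  32.  51.] [531. -51.  77.]
tag_a 0.62 [435. 337.  39.  42.] [590.  53.  75.]
tag_a 0.56 [235. 296.  39.  56.] [ 522. -158.   77.]
vial_c_mid 0.66 [383. 343.  22.  20.] [589.  -6.  82.]
rack 0.84 [335. 324. 265.  83.] [415. -62. 317.]
rack 0.69 [628. 192.  24.  47.] [461. 289.  14.]
```

View pics/w1.png

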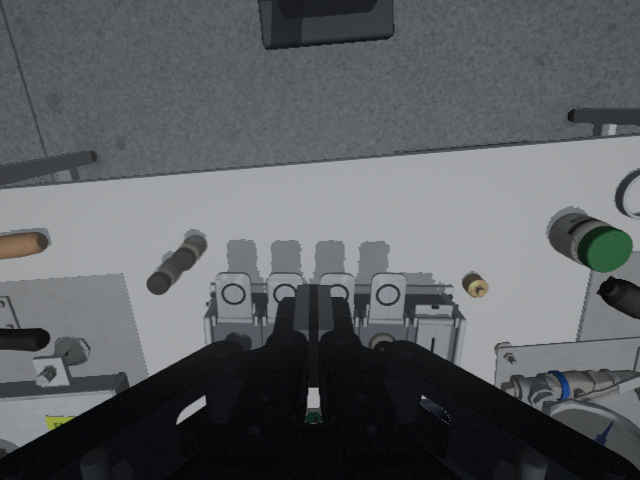

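The wrist view shows four forward tags with free edges at row ~273 (columns 233, 285, 337 and 388). The targets are columns 337 or 285 and 233, which I'll settle by world y.

```bash
python3 - <<'E'
from h import *
p=shot('wrist')
for u in(233,285,337,388): print('edge',u,np.round(atz(p,u,273.5,75),1), 'ring',np.round(atz(p,u,293,75),1))
d=p['depth']
for u in (228,240,383,394):
    # free edge from depth
    col=[np.round(world(p,u,v),0).astype(int).tolist() for v in range(268,322,4)]
    print(u,col)
t=shot('top')
for u,v in((342,206),(361,229),(381,231.5),(403,233),(424.5,235)): print('top',np.round(atz(t,u,v,75),1))
E
```

```text
edge 233 [ 495.2 -155.    75. ] ring [ 517.2 -158.4   75. ]
edge 285 [ 500.  -101.8   75. ] ring [ 522.2 -104.2   75. ]
edge 337 [504.9 -48.4  75. ] ring [527.2 -49.9  75. ]
edge 388 [509.7   4.2  75. ] ring [532.1   3.6  75. ]
228 [[519, -179, 0], [525, -180, 0], [497, -160, 77], [501, -161, 77], [506, -162, 77], [510, -162, 78], [514, -163, 77], [519, -164, 77], [524, -165, 76], [528, -165, 77], [533, -166, 77], [539, -167, 75], [544, -168, 74], [547, -168, 77]]
240 [[520, -164, 1], [526, -165, 0], [498, -148, 77], [502, -149, 77], [507, -149, 77], [511, -150, 78], [516, -151, 76], [521, -151, 77], [525, -152, 76], [531, -153, 75], [535, -153, 76], [540, -154, 76], [545, -155, 76], [549, -155, 77]]
383 [[536, 12, 1], [542, 12, 1], [512, -1, 75], [517, -1, 75], [521, -1, 75], [526, -2, 75], [530, -2, 75], [535, -2, 76], [540, -2, 75], [544, -2, 76], [549, -2, 76], [554, -2, 76], [558, -3, 76], [563, -3, 77]]
394 [[538, 26, 1], [544, 26, -1], [512, 10, 76], [518, 10, 75], [522, 10, 75], [526, 10, 78], [532, 10, 75], [536, 10, 76], [540, 10, 76], [545, 10, 75], [550, 9, 77], [555, 9, 76], [559, 9, 77], [564, 9, 77]]
top [592.8  45.1  75. ]
top [533.5  -2.5  75. ]
top [526.8 -53.2  75. ]
top [ 522.6 -108.9   75. ]
top [ 517.2 -163.3   75. ]
```

```bash
python3 -m crank '[[[0,0,0,0,-0.95,0],[0,0,0,0,-0.95,0],[0,0,0,0,-0.95,0],[0,0,0,0,-0.95,0],[0,0,0,0,-0.95,0],[0,0,0,0,-0.95,0],[0,0,0,0,-0.9,0],[0,0,0,0,-0.9,0]]]'; python3 - <<'E'
from h import *
go([435,-43,100],yaw=-0.09,tilt=np.pi/4)
p=ctrl.get_image('wrist');s=ctrl.read_state();R=Ro.from_euler('xyz',s['tool_rot'])
print('cam in tool',np.round(R.inv().apply(-p['R'].T@p['t']-s['eef_pos'])))
E
```

```text
clock: 3.3
eef_pos: [419.5, -65.0, 320.1]
tool_rot: [3.093, 0.547, 3.045]
force: [-0.6, 0.8, 0.6]
width: -0.1
pos [419.5 -65.  320.1] rpy [3.093 0.547 3.045] F [-0.6  0.8  0.6] q [ 0.33 -0.03 -0.17  2.41 -0.38  0.23  1.99] t 3.3
shift units [3.44 0.46 6.52]
turn units [ 0.43 -2.27 -0.11]
cam in tool [  75.    2. -142.]
```

```bash
python3 -m crank '[[[0,0,0,0.9,0.4,0],[0,0,0,0.9,0,0]]]'; python3 -c "
from h import *
go([430,-60,300],yaw=-0.09,tilt=np.pi/4)"
```

```text
clock: 3.52
eef_pos: [414.0, -65.4, 315.7]
tool_rot: [3.133, 0.514, 3.035]
force: [0.4, 0.4, -0.4]
width: 0.3
pos [414.  -65.4 315.7] rpy [3.133 0.514 3.035] F [ 0.4  0.4 -0.4] q [ 0.36 -0.03 -0.26  2.4  -0.05  0.25  1.61] t 3.52
shift units [-0.19  0.23  0.71]
turn units [-0.01 -2.59 -0.14]
```

```bash
python3 -m crank '[[[0,0,0.1,0.9,0,0],[0,0,0.1,0.9,0,0],[0,0,0.1,0.9,0,0],[0,0,0,0.5,-0.5,0],[0,0,0,0,-0.9,0],[0,0,0,0,-0.9,0]]]'; python3 -c "
from h import *
go([430,-60,300],yaw=-0.09,tilt=np.pi/4)"
```

```text
clock: 4.02
eef_pos: [415.6, -61.9, 314.9]
tool_rot: [-3.024, 0.581, 3.047]
force: [-0.5, -0.7, -0.0]
width: -0.1
pos [415.6 -61.9 314.9] rpy [-3.024  0.581  3.047] F [-0.5 -0.7 -0. ] q [ 0.52 -0.03 -0.6   2.46  0.92  0.25  0.51] t 4.02
shift units [-0.12  0.19  0.66]
turn units [-1.14 -1.95  0.08]
```

```bash
python3 -m crank '[[[0,0,0.7,0.9,0,0],[0,0,0.7,0.9,0,0],[0,0,0.7,0.5,-0.5,0],[0,0,0.4,0,-0.9,0],[0,0,0,0,-0.9,0],[0,0,0,0,-0.9,0],[0,0,0,0,-0.9,0]]]'; python3 -c "
from h import *
go([450,-60,200],yaw=-0.09,tilt=np.pi/4)"
```

```text
clock: 4.6
eef_pos: [480.6, -69.1, 329.7]
tool_rot: [-2.834, 0.759, 3.129]
force: [0.1, -0.2, -0.1]
width: 0.0
pos [480.6 -69.1 329.7] rpy [-2.834  0.759  3.129] F [ 0.1 -0.2 -0.1] q [ 0.81  0.21 -1.24  2.47  1.66  0.75 -0.35] t 4.6
shift units [3.72 1.01 2.23]
turn units [-2.42 -0.17  0.57]
```

```bash
python3 -m crank '[[[0.5,0,0.7,-0.6,0,0],[0.5,0,0.7,-0.6,0,0.2],[0.5,0,0.6,-0.6,0,0.2],[0.5,0,0.3,-0.6,0,0.2]]]'; python3 -c "
from h import *
go([450,-60,150],yaw=-0.09,tilt=0.6)"
```

```text
clock: 4.93
eef_pos: [522.9, -79.9, 267.1]
tool_rot: [3.122, 0.746, 3.041]
force: [0.2, -0.2, 0.1]
width: -0.3
pos [522.9 -79.9 267.1] rpy [3.122 0.746 3.041] F [ 0.2 -0.2  0.1] q [ 1.02  0.49 -1.24  2.46  2.12  0.6  -0.5 ] t 4.93
shift units [4.47 0.39 1.19]
turn units [ 0.12  1.4  -0.06]
```

```bash
python3 -c "
from h import *
go([455,-45,110])"; python3 -m crank '[[[0.9,0.1,0,0,0.2,0],[0.9,0.1,0,0,0.2,0],[0.9,0.1,0.3,0,0.2,0],[0.9,0.1,0.3,0,0.2,0],[0.5,0.1,0.4,0,0.2,0],[0,0.1,0.4,0,0.2,0]]]'; python3 -c "
from h import *
go([455,-45,60],yaw=-.09,tilt=.6)"
```

```text
pos [522.9 -79.9 267.1] rpy [3.122 0.746 3.041] F [ 0.2 -0.2  0.1] q [ 1.02  0.49 -1.24  2.46  2.12  0.6  -0.5 ] t 4.93
shift units [5.29 0.89 2.26]
clock: 5.43
eef_pos: [504.3, -67.3, 174.8]
tool_rot: [3.111, 0.545, 3.027]
force: [-0.9, 0.3, -0.4]
width: -0.1
pos [504.3 -67.3 174.8] rpy [3.111 0.545 3.027] F [-0.9  0.3 -0.4] q [ 0.88  0.7  -1.21  2.44  1.91  0.74 -0.34] t 5.43
shift units [3.45 0.48 2.4 ]
turn units [ 0.17 -0.52 -0.2 ]
```

```bash
python3 -m crank '[[[0.9,0.1,0,0.1,0,0],[0.9,0.1,0.2,0,0,0],[0.7,0.1,0.4,0,0,0],[0.3,0.1,0.4,0,0,0]]]'; python3 -c "
from h import *
go([475,-47,50],yaw=-.09,tilt=.5)"
```

```text
clock: 5.77
eef_pos: [499.4, -52.1, 118.8]
tool_rot: [3.122, 0.496, 3.025]
force: [-0.5, 0.4, -0.7]
width: 0.0
pos [499.4 -52.1 118.8] rpy [3.122 0.496 3.025] F [-0.5  0.4 -0.7] q [ 0.79  0.9  -1.24  2.47  1.94  0.95 -0.39] t 5.77
shift units [1.82 0.04 1.62]
turn units [ 0.07 -0.04 -0.22]
```

```bash
python3 -m crank '[[[0.4,0,-0.2,0,0.5,-0.1],[0.4,0,-0.2,0,0.5,-0.1],[0.4,0,0,0,0.3,0],[0,0,0,0,0,0]]]'; python3 -c "
from h import *
go([475,-47,50],yaw=-.09,tilt=.38)"
```

```text
clock: 6.1
eef_pos: [459.3, -42.6, 104.1]
tool_rot: [3.126, 0.339, 3.048]
force: [0.7, -0.3, 0.8]
width: 0.2
pos [459.3 -42.6 104.1] rpy [3.126 0.339 3.048] F [ 0.7 -0.3  0.8] q [ 0.78  0.86 -1.21  2.44  1.73  0.85 -0.23] t 6.1
shift units [ 0.1  -0.13  1.88]
turn units [ 0.14 -0.39 -0.03]
```

```bash
python3 -m crank '[[[0.1,-0.05,0.9,0,-0.1,0],[0.2,-0.05,0.9,0,-0.1,0],[0.2,0,0.5,0,0,0],[0,0,0,0,0,0]]]'; python3 -c "
from h import *
go([478,-48,30],yaw=-.09,tilt=.42)
p=shot('scene','s2.png')
import cv2
cv2.imwrite('pics/s2c.png',cv2.resize(p['color'][150:390,230:490,::-1],None,fx=2.4,fy=2.4))"
```

```text
clock: 6.43
eef_pos: [474.7, -44.5, 31.5]
tool_rot: [3.131, 0.372, 3.047]
force: [-1.2, 0.0, -0.4]
width: 0.1
pos [474.7 -44.5  31.5] rpy [3.131 0.372 3.047] F [-1.2  0.  -0.4] q [ 0.71  1.07 -1.13  2.46  2.    1.01 -0.41] t 6.43
shift units [-0.1  -0.11  0.09]
turn units [ 0.08 -0.46 -0.05]
```

View pics/s2c.png

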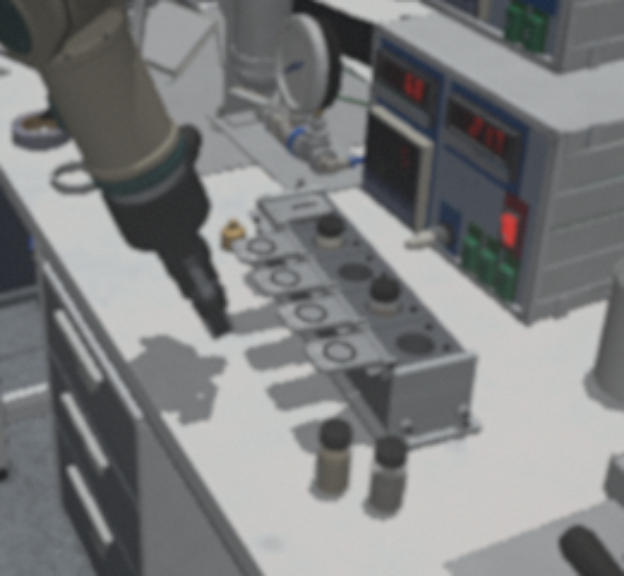

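The tip is in front of tag 3 (crop pixel 220,330), below its plane. I'll insert it under the free edge.

```bash
python3 -m crank '[[[-0.5,-0.05,0.22,0,-0.4,0],[-0.5,-0.05,0.22,0,-0.4,0],[0,0,0,0,0,0]]]'; python3 -c "
from h import *
go([507,-50.5,30],yaw=-.09,tilt=.5);go([507,-51,60])"
```

```text
clock: 6.73
eef_pos: [510.1, -48.6, 33.7]
tool_rot: [3.13, 0.463, 3.048]
force: [0.3, -0.6, -0.1]
width: -0.1
pos [510.1 -48.6  33.7] rpy [3.13  0.463 3.048] F [ 0.3 -0.6 -0.1] q [ 0.71  1.11 -1.12  2.44  2.11  1.07 -0.44] t 6.73
shift units [ 0.14 -0.07  0.07]
turn units [ 0.09 -0.36 -0.03]
pos [510.1 -48.6  33.7] rpy [3.13  0.463 3.048] F [ 0.3 -0.6 -0.1] q [ 0.71  1.11 -1.12  2.44  2.11  1.07 -0.44] t 6.73
shift units [-0.31 -0.08 -0.83]
```

```bash
python3 -m crank '[[[-0.27,-0.04,-0.38,0,0,0],[-0.27,-0.03,-0.38,0,0,0],[-0.31,0,-0.25,0,0,0],[-0.31,0,-0.25,0,0,0],[-0.3,0,-0.18,0,0,0],[-0.3,0,-0.18,0,0,0],[0,0,0,0,0,0]]]'; python3 -c "
from h import *
go([535,-52,100],yaw=-.09,tilt=.5)
p=shot('scene')
import cv2
cv2.imwrite('pics/s3c.png',cv2.resize(p['color'][150:390,230:490,::-1],None,fx=2.4,fy=2.4))"
```

```text
clock: 7.32
eef_pos: [531.9, -50.1, 107.8]
tool_rot: [3.128, 0.456, 3.051]
force: [0.2, 0.1, 0.4]
width: 0.0
pos [531.9 -50.1 107.8] rpy [3.128 0.456 3.051] F [0.2 0.1 0.4] q [ 0.76  0.9  -1.17  2.35  1.87  0.87 -0.26] t 7.32
shift units [ 0.02 -0.06  0.28]
turn units [ 0.12 -0.42 -0.01]
```

View pics/s3c.png

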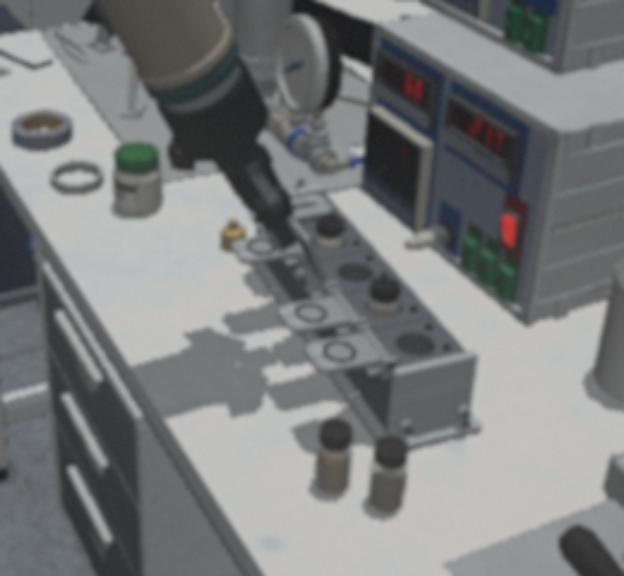

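```bash
python3 -m crank '[[[-0.45,-0.02,0.22,0,0,0],[-0.45,-0.02,0.22,0,0,0],[-0.45,0,0.22,0,0,0],[-0.45,0,0.22,0,0,0],[-0.2,0,0.1,0,0,0],[0.15,0,0.3,0,0,0],[0.12,0,0.25,0,0,0],[0,0,0,0,0,0]]]'; python3 -c "
from h import *
go([600,-57,79],yaw=-.09,tilt=.5)"
```

```text
clock: 8.03
eef_pos: [593.1, -54.9, 87.0]
tool_rot: [3.13, 0.448, 3.056]
force: [-0.4, -0.5, -0.6]
width: 0.1
pos [593.1 -54.9  87. ] rpy [3.13  0.448 3.056] F [-0.4 -0.5 -0.6] q [ 0.72  0.96 -1.1   2.2   1.84  0.83 -0.12] t 8.03
shift units [-0.1  -0.06  0.34]
turn units [ 0.12 -0.49  0.03]
```

```bash
python3 -m crank '[[[-0.1,-0.03,0.16,0,0,0],[0.03,0,0.09,0,0,0],[0,0,0,0,0,0]]]'; python3 -m crank '[[[0.03,0,0.07,0,0,0],[0,0,0,0,0,0]]]';python3 -m crank '[[[0.03,0,0.06,0,0,0],[0,0,0,0,0,0]]]'
```

```text
clock: 8.28
eef_pos: [597.1, -55.2, 80.6]
tool_rot: [3.13, 0.446, 3.057]
force: [-0.1, 0.4, 0.9]
width: 0.2
clock: 8.45
eef_pos: [597.4, -55.2, 78.7]
tool_rot: [3.13, 0.447, 3.058]
force: [0.1, 0.8, 0.5]
width: -0.1
clock: 8.62
eef_pos: [597.6, -55.1, 78.4]
tool_rot: [3.131, 0.45, 3.059]
force: [-2.4, -1.1, 4.6]
width: -0.1
```

```bash
python3 -m crank '[[[0.04,0,0.08,0,0,0],[0,0,0,0,0,0]]]'; python3 -m crank '[[[-0.2,0,-0.5,0,0,0],[-0.2,0,-0.7,0,0,0],[0,0,-0.9,0,0,0],[0.5,0,-0.7,0,0,0],[0.9,0,-0.4,0,0,0],[0.9,0,-0.3,0,0,0],[0.9,0,-0.3,0,0,0],[0.3,0,0,0,0,0]]]'; python3 -c "
from h import *
go([461,-150,106],yaw=-.09,tilt=.34)
p=shot('top')
import cv2
cv2.imwrite('pics/t3.png',cv2.resize(p['color'][160:300,300:480,::-1],None,fx=4,fy=4))
K=world(p,382,207);print(np.round([world(p,u,v) for u,v in((382,200),(383,207),(384,214))]))"
```

```text
clock: 8.78
eef_pos: [597.7, -55.0, 78.5]
tool_rot: [3.134, 0.454, 3.061]
force: [-0.9, -0.8, 1.6]
width: -0.2
clock: 9.45
eef_pos: [474.6, -47.5, 149.0]
tool_rot: [3.132, 0.454, 3.045]
force: [0.7, -0.1, 1.0]
width: -0.4
pos [474.6 -47.5 149. ] rpy [3.132 0.454 3.045] F [ 0.7 -0.1  1. ] q [ 0.82  0.76 -1.25  2.47  1.79  0.82 -0.31] t 9.45
shift units [ 0.74 -3.46  1.2 ]
turn units [ 0.07  1.09 -0.06]
[[608. -57.  73.]
 [590. -60.  73.]
 [572. -62.  74.]]
```

View pics/t3.png

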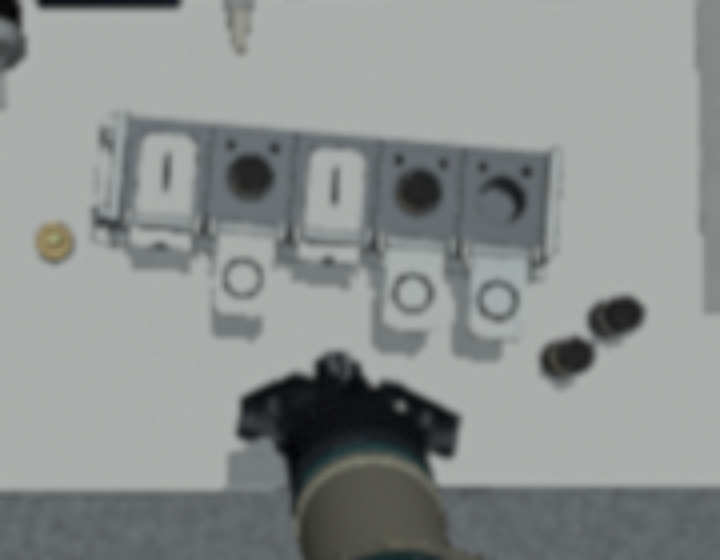

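Tag 3 now lies flat with its bar showing (crop 335,185) and everything else is as it was. I'll do the rightmost tag the same way.

```bash
python3 -m crank '[[[0.3,-0.85,0,0,0.5,0],[0.3,-0.85,0.2,0,0.5,0],[0,-0.85,0.4,0,0.1,0],[0,-0.7,0.4,0,0,0],[0,0,0,0,0,0]]]'; python3 -c "
from h import *
go([466,-150,30],yaw=-.09,tilt=.38)"
```

```text
clock: 9.92
eef_pos: [459.5, -141.0, 111.4]
tool_rot: [3.128, 0.333, 3.066]
force: [-0.2, -0.8, 0.0]
width: -0.0
pos [ 459.5 -141.   111.4] rpy [3.128 0.333 3.066] F [-0.2 -0.8  0. ] q [ 1.02  0.8  -1.12  2.37  1.66  0.65  0.14] t 9.92
shift units [ 0.66 -0.32  2.64]
turn units [ 0.17 -0.45  0.12]
```

```bash
python3 -m crank '[[[0.2,-0.1,0.9,0,0,0.1],[0.25,-0.1,0.9,0,-0.1,0],[0.2,-0.1,0.8,0,-0.1,0],[0,0,0,0,0,0]]]'; python3 -c "
from h import *
go([500,-152,32],yaw=-.09,tilt=.46)
p=shot('scene')
import cv2
cv2.imwrite('pics/s5.png',cv2.resize(p['color'][150:390,230:490,::-1],None,fx=2.4,fy=2.4))"
```

```text
clock: 10.25
eef_pos: [467.7, -148.5, 29.6]
tool_rot: [3.122, 0.358, 3.054]
force: [0.6, -0.0, -0.3]
width: 0.0
pos [ 467.7 -148.5   29.6] rpy [3.122 0.358 3.054] F [ 0.6 -0.  -0.3] q [ 0.98  1.03 -1.06  2.4   2.01  0.8  -0.1 ] t 10.25
shift units [-1.04 -0.03  0.3 ]
turn units [ 0.19 -0.97  0.02]
```

View pics/s5.png

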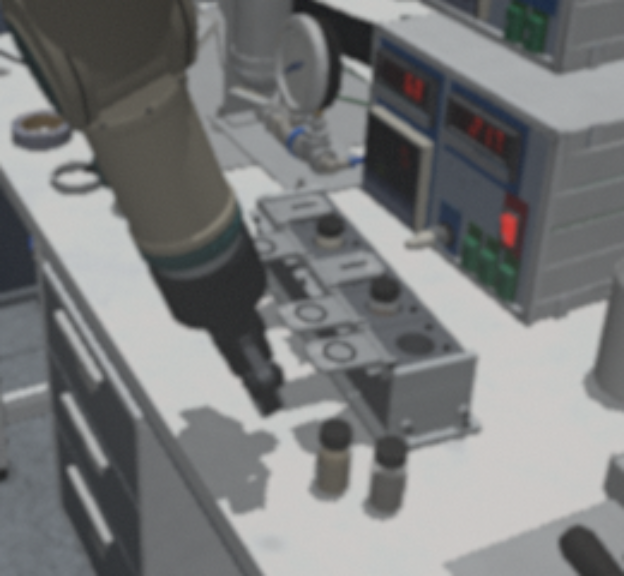

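The tip (crop 270,410) is in front of the last tag and clear of the two standing vials. I'll insert and lift as before.

```bash
python3 -m crank '[[[-0.5,-0.05,0.18,0,-0.45,0],[-0.5,-0.05,0.18,0,-0.45,0],[0,0,0,0,0,0]]]'; python3 -m crank '[[[-0.27,-0.03,-0.38,0,0,0],[-0.27,-0.03,-0.38,0,0,0],[-0.31,0,-0.25,0,0,0],[-0.31,0,-0.25,0,0,0],[-0.3,0,-0.18,0,0,0],[-0.3,0,-0.18,0,0,0],[0,0,0,0,0,0]]]'; python3 -c "
from h import *
go([523,-155,106],yaw=-.09,tilt=.46)
p=shot('scene')
import cv2
cv2.imwrite('pics/s6.png',cv2.resize(p['color'][150:390,230:490,::-1],None,fx=2.4,fy=2.4))"
```

```text
clock: 10.55
eef_pos: [501.0, -149.6, 37.0]
tool_rot: [3.12, 0.458, 3.062]
force: [0.1, 0.3, 0.2]
width: 0.3
clock: 11.13
eef_pos: [525.2, -146.8, 118.3]
tool_rot: [3.122, 0.457, 3.078]
force: [0.3, -0.8, 0.3]
width: 0.1
pos [ 525.2 -146.8  118.3] rpy [3.122 0.457 3.078] F [ 0.3 -0.8  0.3] q [ 1.01  0.85 -1.11  2.31  1.84  0.65  0.05] t 11.13
shift units [ 0.23 -0.29  0.34]
turn units [ 0.3  -0.03  0.22]
```

View pics/s6.png

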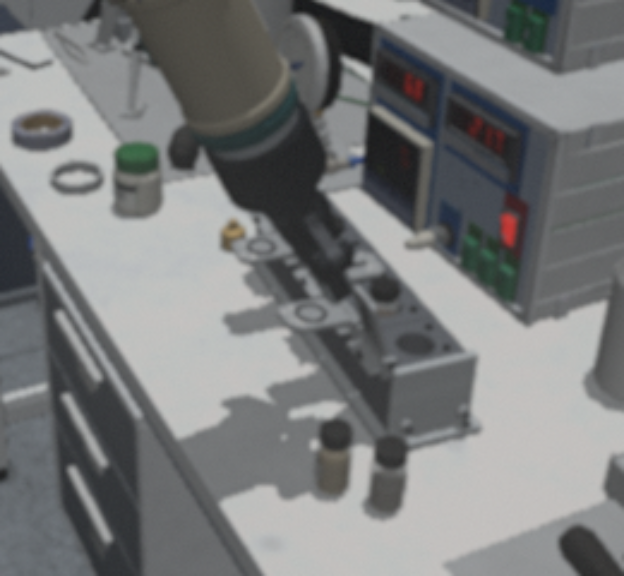

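```bash
python3 -m crank '[[[0.2,-0.2,0.25,0.1,0,0.1],[0.1,-0.2,0.15,0.1,0,0.1],[0,0,0,0,0,0]]]'; python3 -m crank '[[[-0.45,-0.02,0.22,0,0,0],[-0.45,-0.02,0.22,0,0,0],[-0.45,-0.02,0.22,0,0,0],[-0.45,-0.02,0.22,0,0,0],[-0.35,0,0.17,0,0,0],[0.15,0,0.3,0,0,0],[0.1,0,0.2,0,0,0],[0,0,0,0,0,0]]]'; python3 -c "
from h import *
go([588,-164,79],yaw=-.09,tilt=.46)"
```

```text
clock: 11.43
eef_pos: [520.3, -157.7, 105.0]
tool_rot: [3.136, 0.458, 3.058]
force: [-0.6, -0.4, -0.6]
width: 0.3
clock: 12.1
eef_pos: [588.6, -161.6, 85.0]
tool_rot: [3.129, 0.448, 3.062]
force: [-0.2, 0.2, -0.4]
width: 0.3
pos [ 588.6 -161.6   85. ] rpy [3.129 0.448 3.062] F [-0.2  0.2 -0.4] q [ 0.92  0.94 -1.03  2.15  1.82  0.66  0.13] t 12.1
shift units [ 0.1  -0.08  0.17]
turn units [ 0.16 -0.11  0.09]
```

```bash
python3 -m crank '[[[0.05,0,0.12,0,0,0],[0.04,0,0.09,0,0,0],[0,0,0,0,0,0]]]'; python3 -m crank '[[[0.03,0,0.06,0,0,0],[0,0,0,0,0,0]]]';python3 -m crank '[[[0.04,0,0.08,0,0,0],[0,0,0,0,0,0]]]'
```

```text
clock: 12.35
eef_pos: [588.7, -161.0, 78.2]
tool_rot: [3.129, 0.449, 3.064]
force: [-0.4, -0.7, 5.9]
width: 0.0
clock: 12.52
eef_pos: [588.7, -161.0, 78.4]
tool_rot: [3.132, 0.452, 3.066]
force: [-1.7, -0.8, 4.1]
width: -0.0
clock: 12.68
eef_pos: [588.7, -161.0, 78.5]
tool_rot: [3.135, 0.456, 3.069]
force: [-0.2, -1.0, 1.6]
width: 0.0
```

At the stop (the force rose and the height stayed constant). I'll retract and check.

```bash
python3 -m crank '[[[-0.2,0,-0.5,0,0,0],[-0.2,0,-0.7,0,0,0],[0,0,-0.9,0,0,0],[0.4,0,-0.8,0,0,0],[0.8,0,-0.5,0,0,0],[0.9,0,-0.4,0,0,0],[0.8,0,-0.4,0,0,0],[0.3,0,-0.4,0,0,0],[0,0,0,0,0,0]]]'; python3 -c "
from h import *
p=shot('top');q=shot('scene')
import cv2
a=cv2.resize(p['color'][160:300,300:480,::-1],(540,420));b=cv2.resize(q['color'][180:380,230:470,::-1],(260,217))
c=np.zeros((420,800,3),np.uint8);c[:,:540]=a;c[:217,540:]=b
cv2.imwrite('pics/f.png',c)
for n,l in(('3',((382,200),(383,207),(384,214))),('5',((424,204),(424,210),(423,217)))): print(n,np.round([world(p,u,v) for u,v in l]).tolist())
w=shot('wrist');R=w['R'];
for nm,pin in(('3',(560,-55)),('5',(551,-164))):
  for d in(15,35,50):
    X=np.array([pin[0]+d*.996,pin[1]-d*.09,75]);c=p['camera_matrix']@(p['R']@X+p['t']);u,v=(c[:2]/c[2]).round().astype(int)
    print(nm,d,u,v,np.round(np.median([world(p,u+i,v+j)[2] for i in(-2,0,2) for j in(-1,0,1)]),1))"
```

```text
clock: 13.43
eef_pos: [442.9, -149.2, 167.7]
tool_rot: [3.133, 0.45, 3.071]
force: [-0.4, -0.2, 0.1]
width: 0.1
3 [[607.0, -57.0, 78.0], [590.0, -60.0, 74.0], [407.0, 108.0, 1398.0]]
5 [[597.0, -164.0, 73.0], [581.0, -164.0, 76.0], [563.0, -161.0, 74.0]]
3 15 382 213 73.5
3 35 382 205 73.8
3 50 383 199 71.7
5 15 425 216 73.8
5 35 425 208 72.5
5 50 426 202 71.4
```

View pics/f.png

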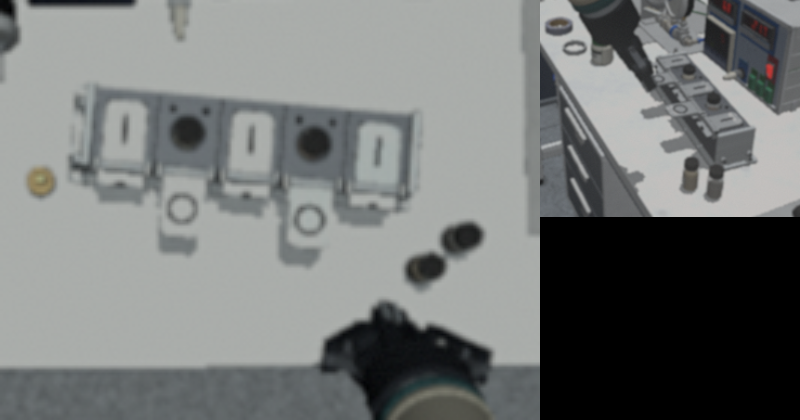

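Tags 3 and 5 both lie flat (bars at 252,138 and 378,150). The other tags, the vials and the weight are unchanged, and the robot is clear.

```bash
python3 -c "
from cell import ctrl
print(ctrl.finish_job())"
```

```text
the job is handed in; nothing more can be done
None
```

The tags of the two empty places, the third from the left and the rightmost, now lie fully back over their wells with the bar showing. I handed the job in at about 13.6 s on the robot's clock.

- **How it was done:** With the gripper shut, I lifted each tag by its free edge from below. I then pushed it over the hinge and pressed it down until the height stopped changing, with about 5–6 N at most.
- **Last checks:** The depth readings on both plates were 71–76 mm, apart from one of 78 mm and one pixel with no depth. That is flat to within the camera noise, since a tag lying back has its top at 75 mm.
- **Other things:** The other three tags, both racked vials, the two standing vials and the brass weight look unmoved in the last top view. I did not compare the jar, tape and ring mould before and after, but the arm felt no contact with them. The arm stood clear of everything at hand-in.
- **What didn't go to plan:** The wrist could not tilt far enough as it started, so I first had to swing it over to its other configuration, away from the rack. No check failed or disagreed.

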